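# Pack the short brass bushing and close the parts box

## Task

The blue parts box already holds a dark steel bushing in one half. Stand the short brass bushing upright on the floor of the empty half and let go of it, then put the blue lid on by its yellow handle so that it sits fully down on the rim. Take the short brass bushing, not the tall one, which would stand above the rim: leave the tall one where it is.

Things in the scene. Friction and masses are not known exactly. Their poses are not given: they have to be found in the camera images.
- box: Blue open box, fixed, mm: outside 142 (x) by 157 (y) by 55 high, walls 6, floor 5. A divider along its x at y = 0, 5 thick, rises 25 above the floor; each half is 130 (x) by 70 (y). The half centred at y = +37.5 holds a dark steel bushing (diameter 44, 34 high); the half centred at y = -37.5 is empty. Origin: centre of underside, z up. Turned up to 17 degrees from the bench axes.
- lid: Loose lid, about 0.3 kg, lying right way up, mm: blue plate 158 (x) by 173 (y), z = 8 to 14; black locating block under it 110 (x) by 125 (y), z = 0 to 8, enters the box with 10 play each way; yellow handle bar on top 16 thick (x), 80 long (y), z = 14 to 52. Origin: centre of the block's underside. Closed, it is centred, x and y along the box's, origin 47 above the box's underside.
- brass_short: The bushing to pack: plain brass cylinder with a dark bore mark on top, 44 mm in diameter, 34 mm high, about 0.35 kg, loose, standing on the bench. Origin: centre of the underside, z up along its axis.
- brass_tall: Leave alone: same brass and diameter (44 mm) but 70 mm high, standing on the bench; origin: centre of underside. It, the short brass one and a dark steel bushing (diameter 44, 34 high) stand close together in any order in a triangle, at least 80 mm between centres and none in line with the other two.
Mind the look-alikes: they are no part of the job. Leave any green look-alike of the brass_short alone.

How it is judged (in metres and radians):
On the way, in this order (a step that is already met when the one before it is completed fails the run):
1. the short brass bushing stands upright on the floor of the empty half, let go (x of brass_short in the frame of box between -0.046 and 0.046 m and y of brass_short in the frame of box between -0.056 and -0.019 m and z of brass_short in the frame of box between 0.002 and 0.01 m and angle between brass_short's own z axis and vertical below 0.17 rad and contact force between the fingers and brass_short below 0.1 N), for 0.2 s.
2. the lid sits fully down on the rim (z of lid in the frame of box between 0.043 and 0.051 m and x of lid in the frame of box between -0.02 and 0.02 m and y of lid in the frame of box between -0.02 and 0.02 m and angle between lid's own z axis and vertical below 0.06 rad), for 0.2 s.
At the end, for the whole second after the job is handed in: The short brass bushing stands upright (within about 10 degrees) on the floor of the half of the box that was empty, and the lid lies level on the rim (origin 43 to 51 mm above the box's underside, within 20 mm of its centre, tilt under 3 degrees); both at rest and released (all of step 2 and x of brass_short in the frame of box between -0.046 and 0.046 m and y of brass_short in the frame of box between -0.056 and -0.019 m and z of brass_short in the frame of box between 0.002 and 0.01 m and angle between brass_short's own z axis and vertical below 0.17 rad and linear speed of each of brass_short, lid below 0.02 m/s); the robot touches nothing.
It fails at once if the tall brass bushing is moved more than 40 mm (distance of brass_tall from where it was at the start of the episode above 0.04 m).
It also fails if it takes over 64 s, if anything falls off the work surface, if the arm or the gripper's body presses on something with over 40 N, if the wrist force passes 120 N, or if a joint passes its speed limit or range.

## Robot

A 6-joint arm with a two-finger parallel gripper is mounted at the origin on the work surface. World frame = base frame: x ahead of the robot, y to its left, z up, the work surface at z = 0. Lengths are in mm, angles in rad, forces in N, time in s.
With the tool pointing down it reaches from about 400 to 925 mm from the base axis. Payload 12.5 kg.
Tool frame: the origin (TCP) lies midway between the tips of the shut fingers; the grasp point (between the pads) lies 19 mm behind it; z points along the fingers, y is the line along which they close (so a half turn about z gives the same grasp; the last joint's range is limited). The gripper opens to 95 mm and grips with 3 to 60 N. Pads are 20 mm wide; open, the fingers measure 119 mm over their backs; the gripper's body (75 mm by 180 mm) begins 59 mm behind the grasp point.
Start: joints at [-1.343, 0.491, 1.559, -0, 1.092, -0.106], TCP at [204.796, -590.513, 214.661] pointing down, gripper open.
Joint ranges: [-3.1, 3.1], [-0.84, 2.19], [0.05, 2.79], [-1.13, 4.28], [0.06, 2.93], [-2.69, 2.69]. Speed limits (rad/s): [2.22, 2.22, 2.79, 3.14, 3.14, 3.14].

## Interface

Orientations are given as [roll, pitch, yaw] about the fixed x, y, z axes, in that order (R = Rz(yaw) Ry(pitch) Rx(roll)).
In Python, from cell import state, read_camera, job_done gives the robot as it stands.
- The arm moves only by the tool carry_out, never from a script. Its argument "moves" is a list of rows, each an object with "slide": the shift along the tool's x, y, z as a fraction of full scale, a list of three; "spin": the turn about the tool's z as a fraction of full scale. A call has 1 to 12 rows; each row shifts and turns the commanded pose from where the row before left it, along the tool's axes as they then stand; what a row does not reach is not made up. Full scale, the value 1, is 0.4 m for a shift and 30 degrees for a turn. A row lasts 1/12 s, in which the tool goes at most 41.7 mm and 7.16 degrees, less where a joint would pass 70% of its speed; a pose out of reach is approached as far as the arm can. A call with a number of a shift or a turn outside -1 to 1 is refused whole. A call with a gripper value outside its range is refused whole. "hand" is the closure, from 0 (fully open) to 1 (shut), set as the call begins (left out, the last holds). The fingers move at their own pace and stop on an object; the grip force is fixed at half the most. Time passes only in rows, so rows that do not move let the fingers close. It gives the time, the measured TCP pose, the force, the opening and the grip force at its end, in the units of the state.
- state(): the state, without advancing time (a new reading comes with each control period).
- read_camera(name): name is "scene" or "top" or "wrist"; returns a dict with "color" (480x640x3 uint8, red, green, blue), "K" (3x3 intrinsics, pixels), "R" (3x3) and "t" (3): a world point X has camera coordinates R X + t. Camera axes: x right, y down, z forward; pixel columns grow to the right and rows downward; lengths in mm; the calibration is good to about 2 mm. A picture is of the moment at which its call begins. There is no depth.
- job_done(): hands the job in; it is judged then, once.
The state is a dict: "t": time; "joints": joint angles; "qvel": joint speeds; "tau": joint torques, N m; "eef_pos": TCP position; "tcp_rot": TCP orientation; "ft_force": force on the tool from outside, world axes, zero at the start; "moment": the same for the moment, N m; "opening": opening from 0.0 (shut) to 1.0 (fully open); "grip_force": force on a finger pad.
Only numpy, scipy, OpenCV 4.12 (cv2) and the standard library are available. Lean on these libraries where they do the work, as an engineer would, in place of code of your own. Each camera call takes 0.05 s, during which the arm holds its last target. There are 200 camera calls.

## Working session

There is one attempt and no reset: what is moved stays moved. The work goes in short steps, Python scripts to look and compute and a tool call to move; the robot and the scene stay as the last step left them, time stands still between calls to the robot, and variables do not carry over. Pictures are saved under pics/ and viewed, at most 10 in all, crops included, and the job is handed in when it is done.

Besides the shell and the picture viewer there is one more tool, called after "Emit:" as a command line: name --argument value ..., lists and objects as JSON in quotes. carry_out: Moves the arm, as the interface text tells. Shift numbers are shares of 0.4 m and turn numbers shares of 30 degrees, none past 1 either way. Its arguments: {"type":"object","properties":{"moves":{"type":"array"},"hand":{"type":"number"}},"required":["moves"]}

```bash
mkdir -p pics
cat > h.py <<'E'
import numpy as np, cv2
from cell import state, read_camera, job_done
def ray(c,u,v,z):
    R=np.array(c["R"]);t=np.array(c["t"]);K=np.array(c["K"])
    C=-R.T@t; d=R.T@np.linalg.solve(K,[u,v,1.]); return C+d*(z-C[2])/d[2]
def proj(c,X):
    p=np.array(c["K"])@(np.array(c["R"])@np.array(X,float)+np.array(c["t"])); return p[:2]/p[2]
def save(c,n): cv2.imwrite("pics/"+n,cv2.cvtColor(c["color"],cv2.COLOR_RGB2BGR))
E
python3 - <<'E'
from h import *
for n in("top","scene"):
    c=read_camera(n); save(c,n+"0.png"); np.save(n+"0.npy",c,allow_pickle=True)
    print(n,-np.array(c["R"]).T@c["t"],c["K"])
s=state();print(s)
E
```

```text
top [ 495.30323283  -21.76852212 1076.74869788] [[449.58956151   0.         316.08703731]
 [  0.         449.58956151 241.79467685]
 [  0.           0.           1.        ]]
scene [957.09183214 -90.9133593  715.85942918] [[438.26523636   0.         311.98376128]
 [  0.         438.26523636 248.34711267]
 [  0.           0.           1.        ]]
{'t': 0.1, 'joints': array([-1.34258094e+00,  4.91493422e-01,  1.55937281e+00, -2.33024353e-05,
        1.09169643e+00, -1.05595473e-01]), 'qvel': array([ 5.24157351e-04, -5.36746512e-04, -1.37622452e-03,  7.43202936e-04,
        1.32832545e-03, -1.03455113e-05]), 'tau': array([ 4.78683374e-03, -6.13620615e+01, -2.58607543e+01,  6.94253622e-02,
        4.70460684e-02, -7.75748822e-05]), 'eef_pos': array([ 204.75046009, -590.29136582,  214.12922848]), 'tcp_rot': array([-3.14062586e+00, -8.16855962e-05,  3.33821573e-01]), 'ft_force': array([ 0.05758725, -0.32459995,  0.34862601]), 'moment': array([-0.01525233,  0.00485431, -0.01553196]), 'grip_force': 0.0, 'opening': 1.0035778312499768}
```

View pics/top0.png

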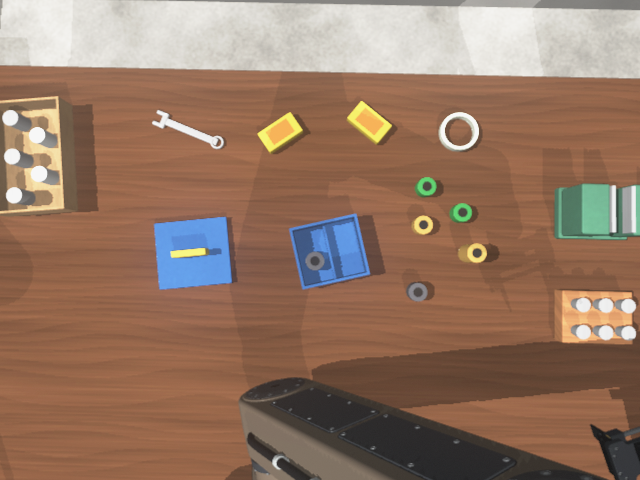

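View pics/scene0.png

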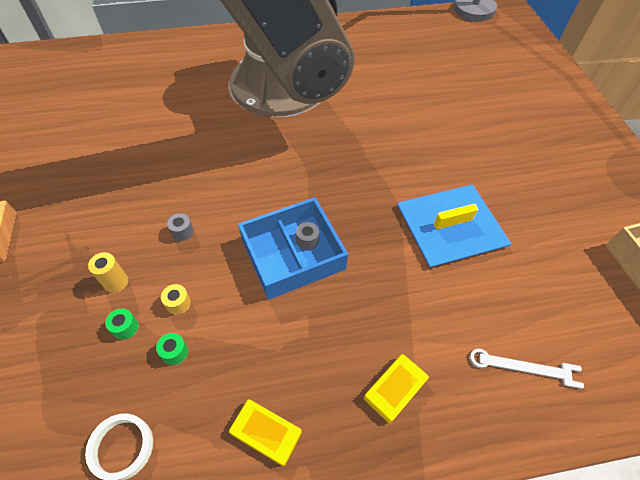

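Top picture: the short brass one is at (423,225). Things that could be taken for it are the tall brass one (477,253), the greens (427,187) and (462,213), the steels (418,292) and (314,261, in the box), and the yellow blocks (280,132) and (370,122). In the scene picture, (175,298) is short and (108,272) is clearly tall. The box is at (330,250) with its empty half on the right (-y), and the lid is at (193,253).

```bash
cat > m.py <<'E'
from h import *
def masks(c):
    h=cv2.cvtColor(c["color"],cv2.COLOR_RGB2HSV)
    y=cv2.inRange(h,(20,110,90),(33,255,255)); b=cv2.inRange(h,(100,110,50),(125,255,255))
    return y,b
def blobs(m,amin=60):
    cs,_=cv2.findContours(m,cv2.RETR_EXTERNAL,cv2.CHAIN_APPROX_NONE)
    return [k for k in cs if cv2.contourArea(k)>amin]
def rect(c,k,z):
    P=np.array([ray(c,*p,z)[:2] for p in k[:,0]],np.float32); return cv2.minAreaRect(P)
E
python3 - <<'E'
from m import *
for n in("top","scene"):
    c=np.load(n+"0.npy",allow_pickle=True).item(); y,b=masks(c)
    for k in blobs(y):
        (u,v),r=cv2.minEnclosingCircle(k); print(n,"Y",round(u),round(v),round(r),cv2.contourArea(k),"z34",ray(c,u,v,34).round(),"rect52",np.round(np.hstack(rect(c,k,52)),1))
    for k in blobs(b,800):
        M=cv2.moments(k);print(n,"B",round(M["m10"]/M["m00"]),round(M["m01"]/M["m00"]),*[(z,np.round(np.hstack(rect(c,cv2.convexHull(k),z)),1)) for z in(14,55)])
# bore marks (dark) centres by hand in both views
t=np.load("top0.npy",allow_pickle=True).item(); s=np.load("scene0.npy",allow_pickle=True).item()
def bore(c,u,v,w=9):
    g=cv2.cvtColor(c["color"],cv2.COLOR_RGB2GRAY)[v-w:v+w+1,u-w:u+w+1]
    yy,xx=np.nonzero(g<70); return u-w+xx.mean(),v-w+yy.mean()
for nm,a,bb in(("short",(424,225),(174,294)),("tall",(477,252),(100,264))):
    pa,pb=bore(t,*a),bore(s,*bb)
    P=[np.array(c["K"])@np.c_[c["R"],c["t"]] for c in(t,s)]
    X=cv2.triangulatePoints(P[0],P[1],np.array(pa).reshape(2,1),np.array(pb).reshape(2,1)); print(nm,pa,pb,(X[:3]/X[3]).T.round(1))
cr=np.hstack([cv2.resize(t["color"][170:310,390:500],(395,500)),cv2.resize(s["color"][230:370,80:200],(400,500))])
save({"color":cr},"crop1.png")
E
```

```text
top Y 188 252 17 188.0 z34 [508. 283.  34.] rect52 [505.6 277.   15.2  78.    7.1]
top Y 476 253 10 255.5 z34 [ 521. -386.   34.] rect52 [ 521.7 -379.6   38.7   43.2    1.4]
top Y 423 224 9 243.0 z34 [ 584. -261.   34.] rect52 [ 582.6 -257.3   38.9   41.1    1.3]
top Y 280 132 23 961.5 z34 [794.  78.  34.] rect52 [787.9  74.9  58.1  94.2  35.4]
top Y 369 122 23 984.5 z34 [ 821. -130.   34.] rect52 [ 816.3 -128.8   94.5   59.1   51.6]
top B 193 253 (14, array([506.4, 277.7, 157.2, 171.8,   6.8])) (55, array([505.9, 266.1, 151.1, 165.2,   6.8]))
top B 329 251 (14, array([518.1, -45.6, 147.1, 163. ,  14. ])) (55, array([517.2, -44.6, 141.5, 156.7,  14. ]))
scene Y 266 432 38 2588.5 z34 [ 830. -131.   34.] rect52 [ 831.9 -131.1   93.4   54.3   51.6]
scene Y 396 388 35 2241.0 z34 [802.  72.  34.] rect52 [804.   69.2  53.4  96.4  35.1]
scene Y 175 299 15 469.0 z34 [ 591. -259.   34.] rect52 [ 598.7 -252.4   57.6   41.3   36.3]
scene Y 108 272 22 679.5 z34 [ 516. -376.   34.] rect52 [ 526.3 -367.3   91.2   43.4   36.2]
scene Y 456 216 23 571.5 z34 [505. 278.  34.] rect52 [515.6 269.4  33.4  95.9   6.9]
scene B 293 247 (14, array([501.5, -41. , 177.8, 172. ,  14. ])) (55, array([528.1, -43.9, 167.4, 162. ,  14. ]))
scene B 452 225 (14, array([505.5, 276.8, 158.1, 173.2,   6.8])) (55, array([531.9, 255.3, 148.9, 163.1,   6.8]))
scene B 554 13 (14, array([-132.2,  843.4,  155.9,  199.8,   80.7])) (55, array([-68.6, 788.8, 146.8, 188.1,  80.7]))
short (np.float64(nan), np.float64(nan)) (np.float64(173.04166666666666), np.float64(294.4583333333333)) [[nan nan nan]]
tall (np.float64(485.3333333333333), np.float64(260.0)) (np.float64(100.87096774193549), np.float64(262.3225806451613)) [[ 504.2 -390.9   51.3]]<stdin>:12: RuntimeWarning: Mean of empty slice.
  ret = ret.dtype.type(ret / rcount)
```

View pics/crop1.png

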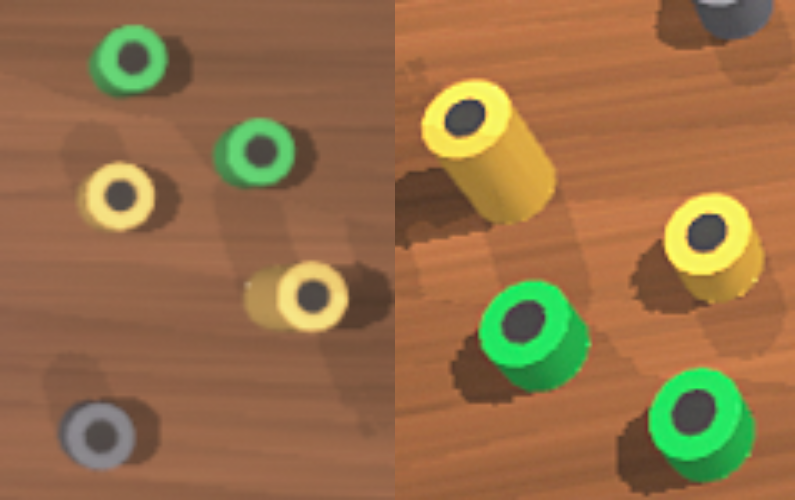

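Crop: the short brass ring is at top pixel (424,225) and scene pixel (174,295), with the clearly taller cylinder to its left in the scene picture and the greens separate. The choice is confirmed.

```bash
cat >> h.py <<'E'
def plan(target,yawdeg=None,n=12):
    s=state(); p=np.array(s["eef_pos"]); y0=s["tcp_rot"][2]
    dy=0 if yawdeg is None else (np.radians(yawdeg)-y0+np.pi)%(2*np.pi)-np.pi
    d=(np.array(target)-p)/n/400; print("dist/row",np.linalg.norm(d)*400,"yaw0",np.degrees(y0),"spin/row",-np.degrees(dy)/n/30)
    for k in range(n):
        y=y0+dy*k/n; c,si=np.cos(y),np.sin(y)
        print([float(round(v,3)) for v in(c*d[0]+si*d[1], si*d[0]-c*d[1], -d[2])])
        if dy==0: break
E
python3 - <<'E'
from h import *
t=np.load("top0.npy",allow_pickle=True).item(); s=np.load("scene0.npy",allow_pickle=True).item()
print(ray(t,423.7,224.9,34),ray(s,173.6,295,34), "greens",ray(t,427,187,34),ray(t,462.5,212.5,34),"steel",ray(t,418,291.5,34))
plan([575,-262,160],104,14)
E
```

```text
[ 583.24098957 -263.04332877   34.        ] [ 582.39093588 -260.99656998   34.        ] greens [ 671.91417515 -269.45821292   34.        ] [ 614.23185424 -352.60134157   34.        ] steel [ 428.8874117  -252.10446179   34.        ]
dist/row 35.55607213394861 yaw0 19.126567235223728 spin/row -0.20207960182089593
[0.082, -0.034, 0.01]
[0.085, -0.025, 0.01]
[0.087, -0.016, 0.01]
[0.088, -0.007, 0.01]
[0.088, 0.003, 0.01]
[0.088, 0.012, 0.01]
[0.086, 0.021, 0.01]
[0.083, 0.03, 0.01]
[0.079, 0.039, 0.01]
[0.075, 0.047, 0.01]
[0.069, 0.055, 0.01]
[0.063, 0.062, 0.01]
[0.056, 0.068, 0.01]
[0.049, 0.074, 0.01]
```

Both views put the short bushing at about (583,-262), agreeing within 2 mm.

Emit:
carry_out --moves '[{"slide": [0.082, -0.034, 0.01], "spin": -0.202}, {"slide": [0.085, -0.025, 0.01], "spin": -0.202}, {"slide": [0.087, -0.016, 0.01], "spin": -0.202}, {"slide": [0.088, -0.007, 0.01], "spin": -0.202}, {"slide": [0.088, 0.003, 0.01], "spin": -0.202}, {"slide": [0.088, 0.012, 0.01], "spin": -0.202}, {"slide": [0.086, 0.021, 0.01], "spin": -0.202}, {"slide": [0.083, 0.03, 0.01], "spin": -0.202}, {"slide": [0.079, 0.039, 0.01], "spin": -0.202}, {"slide": [0.075, 0.047, 0.01], "spin": -0.202}, {"slide": [0.069, 0.055, 0.01], "spin": -0.202}, {"slide": [0.063, 0.062, 0.01], "spin": -0.202}]' --hand 0.2

```text
t: 1.1
eef_pos: [523.5, -307.6, 166.2]
tcp_rot: [-3.141, -0.0, 1.608]
ft_force: [-0.3, -0.1, -0.3]
opening: 0.799
grip_force: 0.0
```

Emit:
carry_out --moves '[{"slide": [0.056, 0.068, 0.01], "spin": -0.202}, {"slide": [0.049, 0.074, 0.01], "spin": -0.202}, {"slide": [0, 0, 0], "spin": 0}, {"slide": [0, 0, 0], "spin": 0}]'

```text
t: 1.43
eef_pos: [576.2, -260.7, 157.8]
tcp_rot: [-3.141, -0.001, 1.817]
ft_force: [-0.6, -1.2, 0.2]
opening: 0.796
grip_force: 0.0
```

Run:
```python
from m import *
s=state();print(s["eef_pos"],np.degrees(s["tcp_rot"]),s["opening"])
c=read_camera("wrist"); save(c,"w1.png"); y,b=masks(c)
for k in blobs(y,200):
    (u,v),r=cv2.minEnclosingCircle(k); M=cv2.moments(k);print(u,v,r,ray(c,u,v,34).round(1),np.hstack(rect(c,k,34)).round(1))
print(proj(c,[583,-262,34]))
plan([583,-262,60],104,4)
```

```text
[ 576.23201296 -260.74558149  157.80028751] [-1.79945388e+02 -4.30435424e-02  1.04115616e+02] 0.795578970456418
434.5 437.5 204.515380859375 [ 718.1 -417.2   34. ] [ 717.  -412.2  347.9   15.4   14.2]
501.1417541503906 372.3505554199219 37.482547760009766 [ 749.6 -343.3   34. ] [ 749.9 -344.3   24.    71.2   26.3]
132.5 372.5 37.71614456176758 [ 461.5 -416.1   34. ] [ 460.5 -417.2   24.9   71.4    3.1]
226.5 327.5 25.34768295288086 [ 527.5 -357.7   34. ] [ 533.5 -358.3   44.5   14.7   87.9]
325.4191589355469 224.3488006591797 32.546485900878906 [ 581.4 -258.3   34. ] [ 581.2 -258.6   42.2   47.9   14.1]
638.5 160.5 39.503265380859375 [ 779.7 -161.2   34. ] [ 770.5 -166.6   22.1   55.6   26.4]
[326.27625858 229.66097816]
dist/row 24.599060975032074 yaw0 103.99132762405146 spin/row -7.226979957104283e-05
[-0.001, 0.005, 0.061]
[-0.001, 0.005, 0.061]
[-0.001, 0.005, 0.061]
[-0.001, 0.005, 0.061]
```

View pics/w1.png

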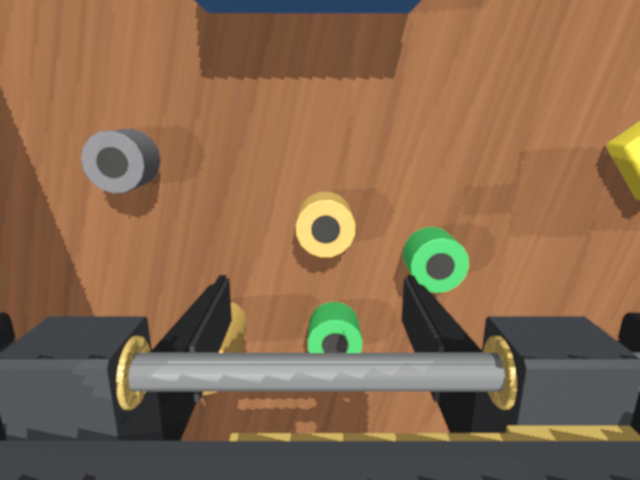

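Wrist view: the brass ring is centred with its bore at (325,229), and my estimate projects to (326,230). The tall one is partly behind the left finger at (226,327). Clear to descend.

Emit:
carry_out --moves '[{"slide": [-0.001, 0.005, 0.06], "spin": 0}, {"slide": [-0.001, 0.005, 0.06], "spin": 0}, {"slide": [-0.001, 0.005, 0.06], "spin": 0}, {"slide": [-0.001, 0.005, 0.06], "spin": 0}, {"slide": [0, 0, 0.06], "spin": 0}, {"slide": [0, 0, 0.05], "spin": 0}, {"slide": [0, 0, 0.03], "spin": 0}, {"slide": [0, 0, 0], "spin": 0}, {"slide": [0, 0, 0], "spin": 0}]'

```text
t: 2.23
eef_pos: [583.3, -262.6, 6.9]
tcp_rot: [-3.141, -0.0, 1.813]
ft_force: [-0.4, 1.0, -0.3]
opening: 0.801
grip_force: 0.0
```

Emit:
carry_out --moves '[{"slide": [0, 0, 0.005], "spin": 0}, {"slide": [0, 0, 0], "spin": 0}, {"slide": [0, 0, 0], "spin": 0}, {"slide": [0, 0, 0], "spin": 0}, {"slide": [0, 0, 0], "spin": 0}, {"slide": [0, 0, 0], "spin": 0}, {"slide": [0, 0, 0], "spin": 0}, {"slide": [0, 0, 0], "spin": 0}]' --hand 1

```text
t: 2.9
eef_pos: [583.8, -262.0, 5.0]
tcp_rot: [3.141, 0.0, 1.815]
ft_force: [-0.8, -0.3, 5.1]
opening: 0.458
grip_force: 30.0
```

Emit:
carry_out --moves '[{"slide": [0, 0, -0.05], "spin": 0}, {"slide": [0, 0, -0.08], "spin": 0}, {"slide": [0, 0, -0.08], "spin": 0}, {"slide": [0, 0, -0.08], "spin": 0}, {"slide": [0, 0, -0.05], "spin": 0}, {"slide": [0, 0, 0], "spin": 0}, {"slide": [0, 0, 0], "spin": 0}]'

```text
t: 3.48
eef_pos: [583.6, -261.8, 140.6]
tcp_rot: [3.141, 0.001, 1.815]
ft_force: [-0.4, -0.1, -4.3]
opening: 0.459
grip_force: 30.0
```

Run:
```python
from h import *
s=state();print(s["eef_pos"],s["opening"]*95,s["grip_force"],s["ft_force"])
plan([526.3,-81,141],104,6)
```

```text
[ 583.58649378 -261.82149936  140.58733829] 43.5725052853812 29.99945193529129 [-0.38402961 -0.0847404  -4.25770301]
dist/row 31.613256400216795 yaw0 103.9693560973423 spin/row -0.00017024390365402554
[0.079, -0.005, -0.0]
[0.079, -0.005, -0.0]
[0.079, -0.005, -0.0]
[0.079, -0.005, -0.0]
[0.079, -0.005, -0.0]
[0.079, -0.005, -0.0]
```

Emit:
carry_out --moves '[{"slide": [0.079, -0.005, 0], "spin": 0}, {"slide": [0.079, -0.005, 0], "spin": 0}, {"slide": [0.079, -0.005, 0], "spin": 0}, {"slide": [0.079, -0.005, 0], "spin": 0}, {"slide": [0.079, -0.005, 0], "spin": 0}, {"slide": [0.079, -0.005, 0], "spin": 0}, {"slide": [0, 0, 0], "spin": 0}, {"slide": [0, 0, 0], "spin": 0}]'

```text
t: 4.15
eef_pos: [525.2, -79.3, 138.9]
tcp_rot: [-3.139, -0.001, 1.817]
ft_force: [-0.2, -0.4, -2.8]
opening: 0.459
grip_force: 30.0
```

Run:
```python
from h import *
s=np.load("scene0.npy",allow_pickle=True).item()
a=np.radians(14);R=np.array([[np.cos(a),-np.sin(a)],[np.sin(a),np.cos(a)]])
for x in(-71,71):
    for y in(-78.5,78.5): print(proj(s,[*(np.array([517.2,-44.6])+R@[x,y]),55]).round())
print("target",np.array([517.2,-44.6])+R@[0,-37.5],state()["eef_pos"])
c=read_camera("scene");save(c,"s2.png")
```

```text
[238. 224.]
[315. 198.]
[265. 287.]
[348. 255.]
target [526.27207108 -80.98608974] [525.17219329 -79.32816151 138.91364752]
```

View pics/s2.png

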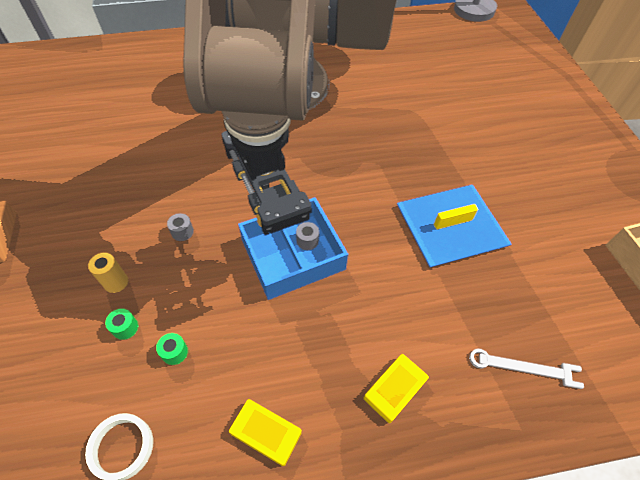

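The projected rim corners fit the picture: (238,224), (315,198) and (348,255) against the seen corners. The gripper hangs over the empty half at (275,215). Lowering.

Emit:
carry_out --moves '[{"slide": [-0.005, 0.002, 0.06], "spin": 0}, {"slide": [0, 0, 0.06], "spin": 0}, {"slide": [0, 0, 0.06], "spin": 0}, {"slide": [0, 0, 0.06], "spin": 0}, {"slide": [0, 0, 0.04], "spin": 0}, {"slide": [0, 0, 0.03], "spin": 0}, {"slide": [0, 0, 0], "spin": 0}, {"slide": [0, 0, 0], "spin": 0}]'

```text
t: 4.87
eef_pos: [527.2, -83.3, 15.6]
tcp_rot: [-3.14, -0.001, 1.813]
ft_force: [-0.3, 1.1, -2.9]
opening: 0.459
grip_force: 30.0
```

Emit:
carry_out --moves '[{"slide": [0, 0, 0.006], "spin": 0}, {"slide": [0, 0, 0.005], "spin": 0}, {"slide": [0, 0, 0.002], "spin": 0}, {"slide": [0, 0, 0], "spin": 0}, {"slide": [0, 0, 0], "spin": 0}]'

```text
t: 5.28
eef_pos: [527.7, -82.6, 11.8]
tcp_rot: [3.141, 0.0, 1.815]
ft_force: [0.1, 0.0, -3.2]
opening: 0.46
grip_force: 30.0
```

Emit:
carry_out --moves '[{"slide": [0, 0, 0.003], "spin": 0}, {"slide": [0, 0, 0.002], "spin": 0}, {"slide": [0, 0, 0], "spin": 0}, {"slide": [0, 0, 0], "spin": 0}]'

```text
t: 5.62
eef_pos: [527.7, -82.6, 10.0]
tcp_rot: [3.141, 0.0, 1.815]
ft_force: [-0.8, 0.5, 5.0]
opening: 0.464
grip_force: 30.0
```

Contact. I'll open to about 76 mm so the fingers stay clear of the walls, then rise.

Emit:
carry_out --moves '[{"slide": [0, 0, 0], "spin": 0}, {"slide": [0, 0, 0], "spin": 0}, {"slide": [0, 0, 0], "spin": 0}, {"slide": [0, 0, 0], "spin": 0}, {"slide": [0, 0, -0.02], "spin": 0}, {"slide": [0, 0, -0.06], "spin": 0}, {"slide": [0, 0, -0.08], "spin": 0}, {"slide": [0, 0, -0.08], "spin": 0}, {"slide": [0, 0, -0.08], "spin": 0}, {"slide": [0, 0, -0.08], "spin": 0}, {"slide": [0, 0, 0], "spin": 0}, {"slide": [0, 0, 0], "spin": 0}]' --hand 0.2

```text
t: 6.62
eef_pos: [528.0, -82.6, 171.4]
tcp_rot: [3.138, 0.002, 1.815]
ft_force: [-0.2, 0.6, -0.4]
opening: 0.798
grip_force: 0.0
```

Run:
```python
from m import *
c=read_camera("wrist");save(c,"w2.png");y,b=masks(c)
a=np.radians(14);R=np.array([[np.cos(a),-np.sin(a)],[np.sin(a),np.cos(a)]])
for k in blobs(y,200):
    r=rect(c,k,39); print(np.hstack(r).round(1), R.T@(np.array(r[0])-[517.2,-44.6]))
print(state()["eef_pos"])
plan([505.8,277,160],6.8+90,10)
plan([505.8,277,160],6.8,14)
```

```text
[ 674.7 -242.1  359.8   15.9   13.8] [ 105.05694423 -229.7105388 ]
[ 708.3 -172.2   24.8   73.9   26.2] [ 154.57291924 -170.02170264]
[ 409.8 -245.7   25.1   73.9    0.7] [-152.85259667 -169.1274242 ]
[ 786.5 -103.3   38.3   26.2   52.6] [ 247.12831913 -122.06480206]
[526.2 -79.7  46.2  41.7  77.1] [  0.28906758 -36.21229394]
[527.35761875 -82.5098966  169.92851858]
dist/row 36.02924814081748 yaw0 103.963551042298 spin/row 0.023878503474326674
[0.089, 0.016, 0.002]
[0.089, 0.015, 0.002]
[0.089, 0.014, 0.002]
[0.089, 0.013, 0.002]
[0.089, 0.012, 0.002]
[0.089, 0.011, 0.002]
[0.09, 0.01, 0.002]
[0.09, 0.009, 0.002]
[0.09, 0.008, 0.002]
[0.09, 0.006, 0.002]
dist/row 25.735177243441054 yaw0 103.963551042298 spin/row 0.2313417881959476
[0.063, 0.012, 0.002]
[0.064, 0.004, 0.002]
[0.064, -0.004, 0.002]
[0.063, -0.011, 0.002]
[0.061, -0.019, 0.002]
[0.059, -0.026, 0.002]
[0.055, -0.033, 0.002]
[0.051, -0.04, 0.002]
[0.045, -0.045, 0.002]
[0.04, -0.051, 0.002]
[0.033, -0.055, 0.002]
[0.026, -0.059, 0.002]
[0.019, -0.061, 0.002]
[0.012, -0.063, 0.002]
```

View pics/w2.png

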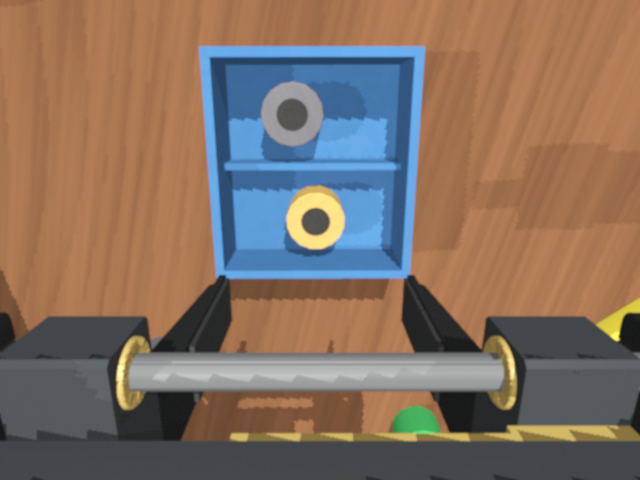

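The short bushing stands in the empty half, bore at (315,221), box-frame (0,-36). The steel one sits across the divider at (292,113). Now the lid.

Emit:
carry_out --moves '[{"slide": [0.089, 0.016, 0.002], "spin": 0.024}, {"slide": [0.089, 0.015, 0.002], "spin": 0.024}, {"slide": [0.089, 0.014, 0.002], "spin": 0.024}, {"slide": [0.089, 0.013, 0.002], "spin": 0.024}, {"slide": [0.089, 0.012, 0.002], "spin": 0.024}, {"slide": [0.089, 0.011, 0.002], "spin": 0.024}, {"slide": [0.09, 0.01, 0.002], "spin": 0.024}, {"slide": [0.09, 0.009, 0.002], "spin": 0.024}, {"slide": [0.09, 0.008, 0.002], "spin": 0.024}, {"slide": [0.09, 0.006, 0.002], "spin": 0.024}, {"slide": [0, 0, 0], "spin": 0}, {"slide": [0, 0, 0], "spin": 0}]'

```text
t: 7.67
eef_pos: [504.6, 278.7, 159.6]
tcp_rot: [-3.139, 0.001, 1.692]
ft_force: [-0.4, 0.3, 0.2]
opening: 0.799
grip_force: 0.0
```

Run:
```python
from m import *
c=read_camera("wrist");y,b=masks(c)
for k in blobs(y,500): print("Y",np.hstack(rect(c,k,52)).round(1))
for k in blobs(b,3000): print("B",np.hstack(rect(c,k,14)).round(1))
print(state()["eef_pos"],proj(c,[505.8,277,52]))
plan([505.8,277.2,21],96.8,5)
```

```text
Y [617.8 124.2 328.6  14.6   7.1]
Y [656.7 184.1  22.6  67.6  19.3]
Y [376.6 149.5  67.7  23.1  84.6]
Y [503.8 281.1  14.9  81.    7.4]
B [504.3 278.6 155.3 169.8   6.9]
[504.94432733 277.6165165  159.91711295] [319.34226235 234.31532244]
dist/row 27.784074527296088 yaw0 96.85876263575112 spin/row 0.00039175090500759
[-0.0, 0.0, 0.069]
[-0.0, 0.0, 0.069]
[-0.0, 0.0, 0.069]
[-0.0, 0.0, 0.069]
[-0.0, 0.0, 0.069]
```

Emit:
carry_out --moves '[{"slide": [0, 0, 0.07], "spin": 0}, {"slide": [0, 0, 0.07], "spin": 0}, {"slide": [0, 0, 0.07], "spin": 0}, {"slide": [0, 0, 0.06], "spin": 0}, {"slide": [0, 0, 0.05], "spin": 0}, {"slide": [0, 0, 0.025], "spin": 0}, {"slide": [0, 0, 0], "spin": 0}, {"slide": [0, 0, 0], "spin": 0}]'

```text
t: 8.38
eef_pos: [505.9, 276.7, 23.4]
tcp_rot: [-3.141, 0.0, 1.688]
ft_force: [0.0, -0.2, 0.5]
opening: 0.803
grip_force: 0.0
```

Emit:
carry_out --moves '[{"slide": [0, 0, 0], "spin": 0}, {"slide": [0, 0, 0], "spin": 0}, {"slide": [0, 0, 0], "spin": 0}, {"slide": [0, 0, 0], "spin": 0}, {"slide": [0, 0, 0], "spin": 0}, {"slide": [0, 0, 0], "spin": 0}, {"slide": [0, 0, 0], "spin": 0}, {"slide": [0, 0, 0], "spin": 0}, {"slide": [0, 0, 0], "spin": 0}, {"slide": [0, 0, 0], "spin": 0}]' --hand 1

```text
t: 9.22
eef_pos: [505.7, 277.5, 23.4]
tcp_rot: [-3.141, 0.0, 1.689]
ft_force: [0.6, 0.7, 0.4]
opening: 0.164
grip_force: 30.0
```

Emit:
carry_out --moves '[{"slide": [0, 0, -0.03], "spin": 0}, {"slide": [0, 0, -0.06], "spin": 0}, {"slide": [0, 0, -0.08], "spin": 0}, {"slide": [0, 0, -0.08], "spin": 0}, {"slide": [0, 0, -0.05], "spin": 0}, {"slide": [0, 0, 0], "spin": 0}, {"slide": [0, 0, 0], "spin": 0}]'

```text
t: 9.8
eef_pos: [505.7, 277.5, 144.2]
tcp_rot: [3.14, -0.0, 1.689]
ft_force: [-0.6, 0.2, -4.4]
opening: 0.168
grip_force: 30.0
```

Run:
```python
from m import *
c=read_camera("top");y,b=masks(c);s=state();z=s["eef_pos"][2]-23
print(s["eef_pos"],s["opening"],s["ft_force"])
for k in blobs(b,1500): print("B",np.hstack(rect(c,cv2.convexHull(k),z+14)).round(1))
plan([517.2,-44.6,s["eef_pos"][2]],104,12)
```

```text
[505.19831322 277.27635747 142.89584393] 0.16871496742610842 [-0.15353781 -0.61332625 -3.94461926]
B [515.9 -42.5 129.6 144.7  14.1]
B [512.  236.5 156.7  87.9   6.9]
dist/row 26.84166925171062 yaw0 96.7664796528666 spin/row -0.02009311207537057
[-0.067, -0.005, -0.0]
[-0.067, -0.006, -0.0]
[-0.067, -0.007, -0.0]
[-0.067, -0.008, -0.0]
[-0.067, -0.008, -0.0]
[-0.067, -0.009, -0.0]
[-0.066, -0.01, -0.0]
[-0.066, -0.01, -0.0]
[-0.066, -0.011, -0.0]
[-0.066, -0.012, -0.0]
[-0.066, -0.012, -0.0]
[-0.066, -0.013, -0.0]
```

Emit:
carry_out --moves '[{"slide": [-0.067, -0.005, 0], "spin": -0.02}, {"slide": [-0.067, -0.006, 0], "spin": -0.02}, {"slide": [-0.067, -0.007, 0], "spin": -0.02}, {"slide": [-0.067, -0.008, 0], "spin": -0.02}, {"slide": [-0.067, -0.008, 0], "spin": -0.02}, {"slide": [-0.067, -0.009, 0], "spin": -0.02}, {"slide": [-0.066, -0.01, 0], "spin": -0.02}, {"slide": [-0.066, -0.01, 0], "spin": -0.02}, {"slide": [-0.066, -0.011, 0], "spin": -0.02}, {"slide": [-0.066, -0.012, 0], "spin": -0.02}, {"slide": [-0.066, -0.012, 0], "spin": -0.02}, {"slide": [-0.066, -0.013, 0], "spin": -0.02}]'

```text
t: 10.85
eef_pos: [516.8, -45.9, 141.6]
tcp_rot: [-3.139, -0.001, 1.815]
ft_force: [0.2, -0.6, -3.0]
opening: 0.163
grip_force: 30.0
```

Emit:
carry_out --moves '[{"slide": [0, 0, 0], "spin": 0}, {"slide": [0, 0, 0], "spin": 0}, {"slide": [0, 0, 0], "spin": 0}]'

```text
t: 11.1
eef_pos: [517.1, -44.5, 142.2]
tcp_rot: [-3.139, -0.001, 1.814]
ft_force: [0.6, 0.4, -2.9]
opening: 0.164
grip_force: 30.0
```

Run:
```python
from m import *
c=read_camera("scene");save(c,"s3.png")
plan([517.2,-44.6,85],104,1)
```

```text
dist/row 57.48322047774299 yaw0 103.97437006627555 spin/row -0.0008543311241479041
[-0.001, -0.0, 0.144]
```

View pics/s3.png

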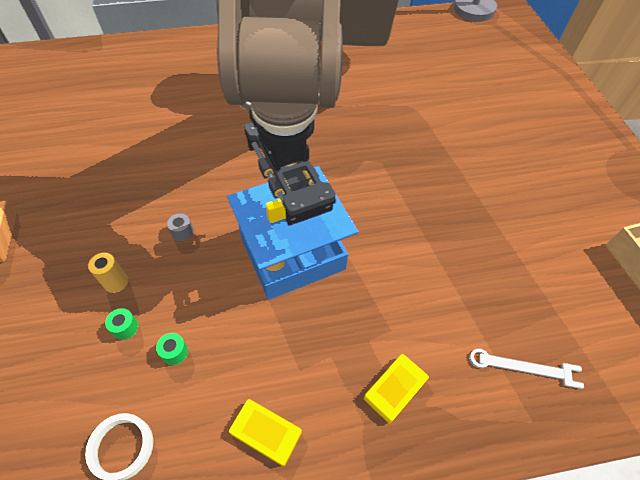

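The lid hangs level and square over the box at (292,215). The brass bushing shows below at (275,266). Lowering; the lid should seat with the TCP near z 70.

Emit:
carry_out --moves '[{"slide": [0, 0, 0.05], "spin": 0}, {"slide": [0, 0, 0.05], "spin": 0}, {"slide": [0, 0, 0.03], "spin": 0}, {"slide": [0, 0, 0.02], "spin": 0}, {"slide": [0, 0, 0.015], "spin": 0}, {"slide": [0, 0, 0.008], "spin": 0}, {"slide": [0, 0, 0], "spin": 0}, {"slide": [0, 0, 0], "spin": 0}]'

```text
t: 11.82
eef_pos: [518.0, -44.7, 74.6]
tcp_rot: [3.141, 0.0, 1.815]
ft_force: [0.2, 0.4, -3.2]
opening: 0.166
grip_force: 30.0
```

Emit:
carry_out --moves '[{"slide": [0, 0, 0.005], "spin": 0}, {"slide": [0, 0, 0.003], "spin": 0}, {"slide": [0, 0, 0.002], "spin": 0}, {"slide": [0, 0, 0], "spin": 0}, {"slide": [0, 0, 0], "spin": 0}]'

```text
t: 12.23
eef_pos: [517.9, -44.8, 70.4]
tcp_rot: [3.141, 0.0, 1.814]
ft_force: [-0.8, -0.5, -2.9]
opening: 0.165
grip_force: 30.0
```

Emit:
carry_out --moves '[{"slide": [0, 0, 0.003], "spin": 0}, {"slide": [0, 0, 0.001], "spin": 0}, {"slide": [0, 0, 0], "spin": 0}, {"slide": [0, 0, 0], "spin": 0}]'

```text
t: 12.57
eef_pos: [517.9, -44.8, 70.3]
tcp_rot: [3.14, 0.001, 1.815]
ft_force: [-4.9, 0.6, 20.8]
opening: 0.168
grip_force: 30.0
```

Seated: firm contact at the expected height. Release and rise.

Emit:
carry_out --moves '[{"slide": [0, 0, 0], "spin": 0}, {"slide": [0, 0, 0], "spin": 0}, {"slide": [0, 0, 0], "spin": 0}, {"slide": [0, 0, 0], "spin": 0}, {"slide": [0, 0, 0], "spin": 0}, {"slide": [0, 0, -0.03], "spin": 0}, {"slide": [0, 0, -0.06], "spin": 0}, {"slide": [0, 0, -0.08], "spin": 0}, {"slide": [0, 0, -0.08], "spin": 0}, {"slide": [0, 0, -0.08], "spin": 0}, {"slide": [0, 0, 0], "spin": 0}, {"slide": [0, 0, 0], "spin": 0}]' --hand 0.2

```text
t: 13.57
eef_pos: [518.3, -44.8, 201.9]
tcp_rot: [3.139, 0.001, 1.815]
ft_force: [0.4, 0.4, -0.5]
opening: 0.801
grip_force: 0.0
```

Run:
```python
from m import *
c=read_camera("wrist");save(c,"w4.png");y,b=masks(c)
for k in blobs(b,3000): print("B wrist z61",np.hstack(rect(c,cv2.convexHull(k),61)).round(1))
c=read_camera("scene");save(c,"s4.png")
print(state()["eef_pos"],state()["opening"])
```

```text
B wrist z61 [516.6 -43.6 155.3 170.2  14. ]
[517.3758162  -44.67447118 199.78209885] 0.7981860275473123
```

View pics/s4.png

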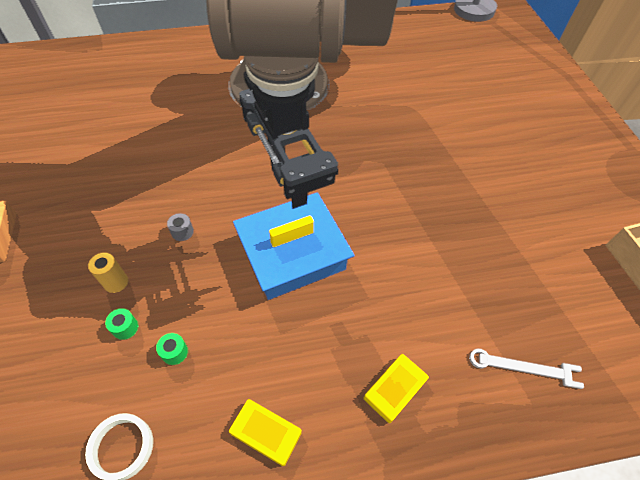

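The lid lies level and centred on the box at (294,245), measured at (516.6,-43.6) and 14.0 degrees. The gripper is clear, and the tall bushing at (108,272) has not moved. Handing in.

```bash
python3 -c "from cell import job_done; print(job_done())"
```

```text
the job is handed in; nothing more can be done
None
```

I stood the short brass bushing upright in the empty half, seated the blue lid level on the rim and handed the job in; my last pictures showed no fault, but the hand-in returned no verdict.

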